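# Index the dome fixture to its next hole

## Task

Turn the indexing turntable that carries the printed dome on to its next hole: pull the spring plunger's black knob up, turn the table counter-clockwise (seen from above), and let the pin snap fully down into the next hole, which has to be found by feel. Be gentle: never force the pin hard against the side of a hole, leave the other things on the desk alone, and let go at the end.

Things in the scene. Friction and masses are not known exactly. Their poses are not given: they have to be found in the camera images.
- base: Round grey plastic base, 280 mm across, 18 mm high, fixed to the desk. Origin: centre of its underside, on the turntable's upright axis. Steel arc plates, 32 mm wide and 12 mm high (top 30 mm above the desk), lie on it along a circle of 115 mm radius about that axis; two round holes in them, 12.5 mm wide: home, and the next one. Its +x axis points at the home hole.
- home (a point): Centre of the home hole, on the plate's top (30 mm up), 115 mm from the axis. The next hole is on the same circle in a plate clamped at an adjustable angle: anywhere from 42 to 67 degrees counter-clockwise of home. Its place is not measured: it is to be felt for. Past it the plate runs on smooth for 16 degrees or more. Where the plates meet is a step under 0.5 mm.
- turntable (a joint): Angle of the aluminium turntable about the axis (rad): 0 with the pin in the home hole, grows counter-clockwise seen from above, stops at -0.1 and 1.45. Friction about 0.06 N m; it stays where left. Disc 150 mm across, top 43 mm up, with an ivory lattice dome (about 150 mm across, top 115 mm up). An arm 30 mm wide, top 43 mm up, reaches to 130 mm from the axis and carries the plunger at 115 mm.
- plunger: Spring plunger: black round knob, head 26 mm across with upright sides 63 to 84 mm above the desk (top 86), on a 17 mm neck in a 21 mm bushing whose top is 53 mm up. It slides only straight up, 16 mm to its stop. Origin: on its axis inside the head; 74 mm up with the pin fully in a hole, 84 with the tip on top of the plates, 90 at the stop. x axis: away from the turntable's axis.
- pin_tip (a point): Lower end of the plunger's rounded steel pin, 9 mm across, 54 mm below the plunger's origin. It goes 10 mm into a hole, with 1.7 mm of play each way. The spring presses it down with 4.5 N when in, 8.5 N at the stop. With the knob let go and the tip on the plates, a push of 3 to 9 N at the knob turns the table, until the pin drops in by itself and it stops dead. Over 20 N on the pin is forcing it.
- can: Bystander: aluminium drinks can, 58 mm across and 135 mm high, loose. Origin: centre of its underside.
- case: Bystander: ivory octagonal printed case, open-topped, about 90 mm across and 18 mm high, loose. Origin: centre of its underside.
- adapter: Bystander: black power adapter, 62 x 62 x 28 mm, loose. Origin: centre of its underside.

How it is judged:
On the way, in this order (a step that is already met when the one before it is completed fails the run):
1. the knob is pulled up so that the pin is clear of the home hole (height (world z) of plunger above 0.0835 m and value of joint turntable below 0.1 rad), for 0.05 s.
2. the turntable is turned counter-clockwise away from the home hole, the pin out (value of joint turntable above 0.25 rad and height (world z) of plunger above 0.0815 m), for 0.05 s.
At the end, for the whole second after the job is handed in: The pin is fully down in the next hole (plunger within 1.5 mm of its lowest position, 74 mm), the turntable stands at rest past 0.68 rad counter-clockwise of home, and the knob is let go (value of joint turntable above 0.68 rad and height (world z) of plunger below 0.0755 m and velocity of joint turntable between -0.03 and 0.03 rad/s); the robot touches nothing.
It fails at once if the pin is forced against the plates with more than 20 N (contact force between plunger and base above 20 N or contact force between plunger and plate above 20 N).
It fails at once if a bystander is shifted by more than 20 mm (distance of any of can, case, adapter from where it was at the start of the episode above 0.02 m).
It also fails if it takes over 58 s, if anything falls off the work surface, if the arm or the gripper's body presses on something with over 40 N, if the wrist force passes 120 N, or if a joint passes its speed limit or range.

## Robot

A 7-joint arm with a two-finger parallel gripper is mounted at the origin on the work surface. World frame = base frame: x ahead of the robot, y to its left, z up, the work surface at z = 0. Lengths are in m, angles in rad, forces in N, time in s.
With the tool pointing down it reaches from about 0.425 to 0.875 m from the base axis. Payload 4.7 kg.
Tool frame: the origin (TCP) lies on the centre line of the jaws, within the pads' length; the fingertips stand ahead of it and the grasp point (between the pads) lies 2 mm behind it (nose_length is the z of the fingertips in the tool frame, in m); z points along the fingers, y is the line along which they close (so a half turn about z gives the same grasp; the last joint's range is limited). The gripper opens to 87 mm and grips with 3 to 60 N. Pads are 19 mm wide; open, the fingers measure 117 mm over their backs; the gripper's body (75 mm by 190 mm) begins 51 mm behind the grasp point.
Start: joints at [1.239, 0.321, -0.07, 1.45, 0.023, 1.371, -0.057], TCP at [0.22, -0.612, 0.24] pointing down, gripper open.
Joint ranges: [-2.86, 2.86], [-0.3, 2.09], [-1.38, 1.24], [0.06, 2.45], [-1.56, 4.7], [0.09, 2.05], [-2.69, 2.69]. Speed limits (rad/s): [2.57, 2.57, 3.14, 3.14, 3.14, 3.14, 3.14].

## Interface

Orientations are given as a rotation vector (axis times angle).
In Python, from bench import * gives the robot as it stands.
- The arm moves only by the tool send_rows, never from a script. Its arguments are lists of equal length, an entry for each row: "xyz": the shift along the tool's x, y, z in mm, a list of three; "dr": the turn, a rotation vector about the tool's x, y, z in rad, a list of three. A call has exactly 10 rows; each row is the pose to reach, as a shift and turn from the pose commanded when the call began, along the tool's axes at that moment; what a row does not reach only later rows make up. A row lasts 1/12 s, in which the tool goes at most 41.7 mm and 7.16 degrees, less where a joint would pass 70% of its speed; a pose out of reach is approached as far as the arm can. A call with a gripper value outside its range is refused whole. "jaw" is the finger opening in mm, from 0 to 87, set as the call begins (left out, the last holds). The fingers move at their own pace and stop on an object; "grip_force" is the grip in N (left out, the last holds). Time passes only in rows, so rows that repeat a pose let the fingers close, or fill a call up. It gives the time, the measured TCP pose, the force, the opening and the grip force at its end, in the units of the state.
- get_state(): the state, without advancing time (a new reading comes with each control period).
- get_image(name): name is "side" or "top"; returns the picture (384x512x3 uint8, red, green, blue); there is no depth.
- calibration(name): a dict with "vfov" (degrees; the focal length in pixels is half the picture's height over the tangent of half this angle, whatever the lens; pixels are square), "cx", "cy" (the principal point, pixels), "rvec" (rotation vector, rad) and "tvec" (3), from world to camera coordinates, as OpenCV has them. Camera axes: x right, y down, z forward; pixel columns grow to the right and rows downward; lengths in m; the calibration is good to about 2 mm. A picture is of the moment at which its call begins. calibration takes no time and is no camera call.
- close_job(): hands the job in; it is judged then, once.
The state is a dict: "time": time; "joint_positions": joint angles; "qd": joint speeds; "joint_torque": joint torques, N m; "position": TCP position; "tool_rot": TCP orientation; "ft_force": force on the tool from outside, world axes, zero at the start; "torque": the same for the moment, N m; "grip_width": opening from 0.0 (shut) to 1.0 (fully open); "grip_force": force on a finger pad.
Only numpy, scipy, OpenCV 4.12 (cv2) and the standard library are available. Lean on these libraries where they do the work, as an engineer would, in place of code of your own. Each camera call takes 0.05 s, during which the arm holds its last target. There are 200 camera calls.

## Working session

There is one attempt and no reset: what is moved stays moved. The work goes in short steps, Python scripts to look and compute and a tool call to move; the robot and the scene stay as the last step left them, time stands still between calls to the robot, and variables do not carry over. Pictures are saved under pics/ and viewed, at most 10 in all, crops included, and the job is handed in when it is done.

Besides the shell and the picture viewer there is one more tool, called as a command line: name --argument value ..., lists and objects as JSON in quotes. send_rows: Moves the arm, as the interface text tells. Its arguments: {"type":"object","properties":{"xyz":{"type":"array"},"dr":{"type":"array"},"jaw":{"type":"number"},"grip_force":{"type":"number"}},"required":["xyz","dr"]}

```bash
mkdir -p pics; python3 - <<'E'
from bench import *
import cv2
for n in("top","side"):
    cv2.imwrite(f"pics/{n}0.png",cv2.resize(get_image(n)[:,:,::-1],(800,600),interpolation=cv2.INTER_CUBIC)); print(calibration(n))
print(get_state())
E
ls
```

```text
{'vfov': 54.0031655854138, 'cx': 261.8031961074166, 'cy': 192.30641559833552, 'rvec': array([ 2.23478099, -2.16691109,  0.09407934]), 'tvec': array([-0.033596  ,  0.52385944,  1.03032925])}
{'vfov': 56.6984126026218, 'cx': 262.3187841644201, 'cy': 189.92771860225076, 'rvec': array([ 0.60148452, -2.66281615,  1.1389397 ]), 'tvec': array([0.45489132, 0.19616518, 0.96971732])}
{'time': 0.1, 'joint_positions': array([ 1.23911531,  0.32176804, -0.070093  ,  1.45155189,  0.022594  ,
        1.37081723, -0.05687515]), 'qd': array([-0.00032979, -0.00345541,  0.00132883, -0.00469312, -0.00206015,
        0.00023155, -0.00169649]), 'joint_torque': array([-1.89978864e-04, -4.92571449e+01, -4.06030426e-01, -3.13398886e+01,
       -6.43422687e-02,  3.95156094e-02,  6.35659649e-05]), 'position': array([ 0.2201074 , -0.61109564,  0.23855904]), 'tool_rot': array([-3.09305155e+00, -5.40246497e-01,  6.06360981e-04]), 'ft_force': array([-0.10418126, -0.66795035, -0.47479842]), 'torque': array([-0.04269692, -0.01482408,  0.02216408]), 'grip_force': 0.0, 'grip_width': 1.0005179444375314}
pics
```

View pics/top0.png

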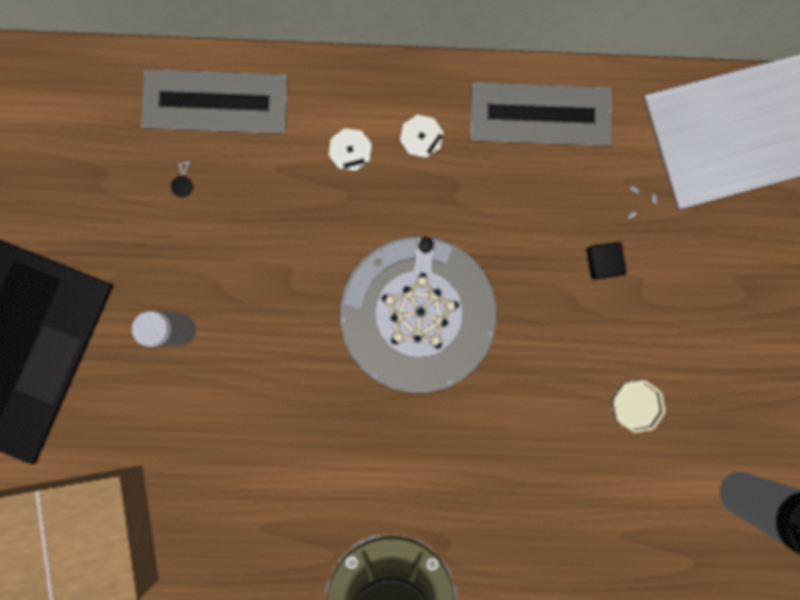

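View pics/side0.png

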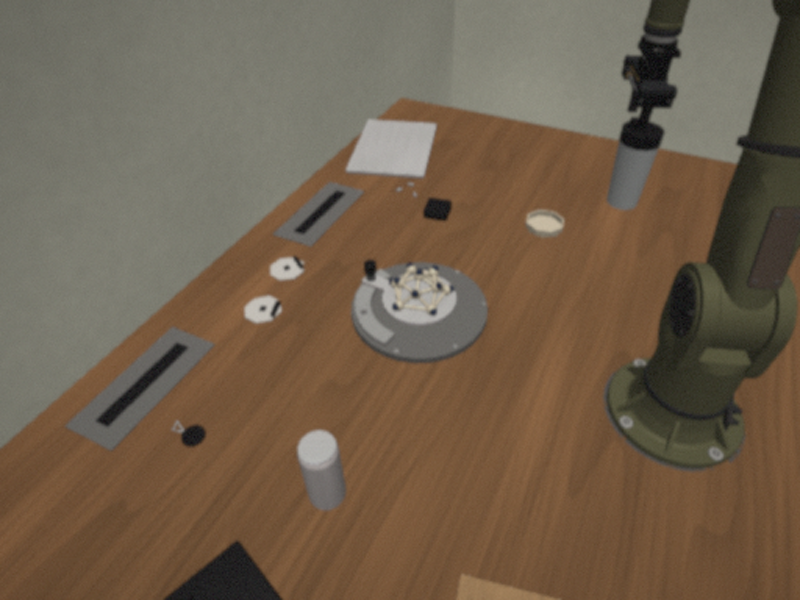

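Top view (800x600 scale): base centre is near (418,314), the knob at (426,244), the next hole faintly near (378,261), the can (152,328), adapter (606,260) and case (639,406). I'll enlarge a crop for accuracy.

```bash
cat > h.py <<'E'
from bench import *
import cv2, numpy as np
from scipy.spatial.transform import Rotation as R
def K(c): f=192/np.tan(np.radians(c["vfov"]/2)); return np.array([[f,0,c["cx"]],[0,f,c["cy"]],[0,0,1]])
def ray(n,u,v,z):
    c=calibration(n);Rm=R.from_rotvec(c["rvec"]).as_matrix();o=-Rm.T@c["tvec"]
    d=Rm.T@np.linalg.inv(K(c))@[u,v,1]; return o+d*(z-o[2])/d[2]
def proj(n,p):
    c=calibration(n); return cv2.projectPoints(np.array(p,float).reshape(-1,3),c["rvec"],c["tvec"],K(c),None)[0].reshape(-1,2)
E
python3 - <<'E'
from h import *
im=get_image("top")[:,:,::-1]
a=cv2.resize(im[145:260,210:325],(600,600),interpolation=cv2.INTER_CUBIC) # scale 600/115
im=get_image("side")[:,:,::-1]
b=cv2.resize(im[150:240,215:325],(733,600),interpolation=cv2.INTER_CUBIC)
cv2.imwrite("pics/topc.png",a);cv2.imwrite("pics/sidec.png",b)
E
```

```text
(no output)
```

View pics/topc.png

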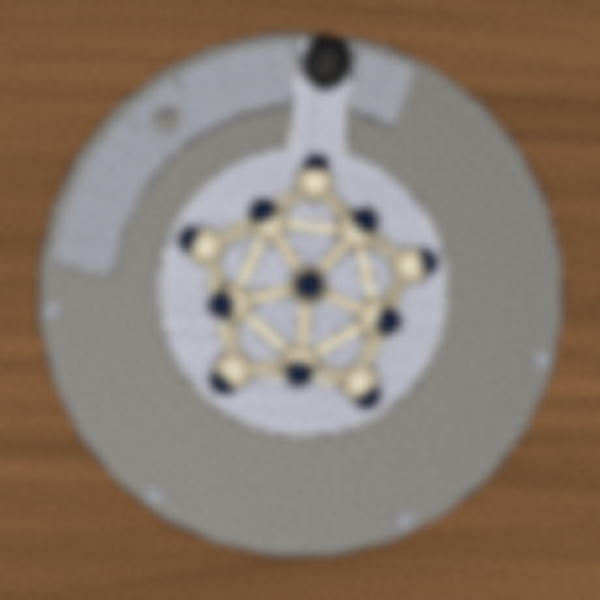

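View pics/sidec.png

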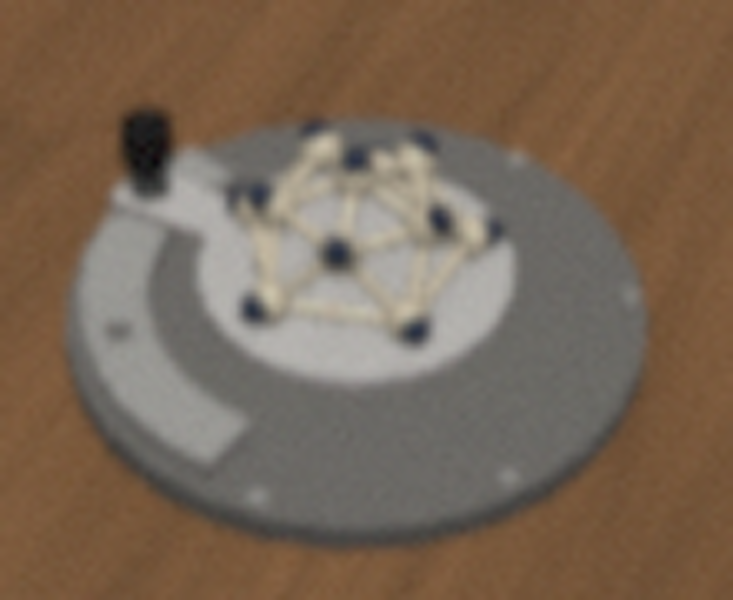

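The top crop shows the base outline spanning x 40–562, y 33–555, the knob's top at (326,60), and the next hole at (167,117). In the side crop the knob head is centred near (147,142) and the hole is at (119,330).

```bash
python3 - <<'E'
from h import *
def T(x,y,z): return ray("top",210+(x+.5)/5.217-.5,145+(y+.5)/5.217-.5,z)
def S(x,y,z): return ray("side",215+(x+.5)/6.664-.5,150+(y+.5)/6.667-.5,z)
print("base top",T(301,294,.018),"disc",T(303,290,.043))
print("knob top",T(326,59,.085),"side",S(147,142,.0745))
h=T(167,117,.03);print("hole top",h,"side",S(119,330,.03))
c=T(301.5,293,.02)
for k in (T(326,59,.085),S(147,142,.0745)):
    print(k-c,np.hypot(*(k-c)[:2]),np.degrees(np.arctan2(k[1]-c[1],k[0]-c[0])))
print(np.hypot(*(h-c)[:2]),np.degrees(np.arctan2(h[1]-c[1],h[0]-c[0])))
s=get_state();print(R.from_rotvec(s["tool_rot"]).as_matrix().round(3),s["position"])
import bench;print([k for k in dir(bench) if not k.startswith('_')], getattr(bench,'nose_length',None))
E
```

```text
base top [ 0.50104521 -0.0333288   0.018     ] disc [ 0.50215296 -0.03336216  0.043     ]
knob top [ 0.61650159 -0.03989014  0.085     ] side [ 0.61344259 -0.0378353   0.0745    ]
hole top [0.59169727 0.04050878 0.03      ] side [0.58774419 0.04188397 0.03      ]
[ 0.11499776 -0.00638711  0.065     ] 0.11517499748106359 -3.1790100232325065
[ 0.11193875 -0.00433227  0.0545    ] 0.11202255440215377 -2.216364990675627
0.11667306029314102 39.3719508869294
[[ 0.941  0.339 -0.   ]
 [ 0.339 -0.941  0.001]
 [-0.    -0.001 -1.   ]] [ 0.22018026 -0.61124719  0.23889481]
['MotionError', 'calibration', 'close_job', 'get_image', 'get_state', 'nose_length'] 0.017
```

```bash
cat >> h.py <<'E'
import json,os
# commanded pose [x,y,z(mm),yaw rad] kept in cmd.json
def load(): return np.array(json.load(open("cmd.json")))
def Rt(yaw): return R.from_rotvec([0,0,yaw]).as_matrix()@np.diag([1,-1,-1])
def rel(a,b): return (Rt(a[3]).T@(np.array(b[:3])-a[:3])).round(1), round(-(b[3]-a[3]),4)
def commit(d,rz):
    a=load(); a[:3]+=Rt(a[3])@np.array(d,float); a[3]-=rz; json.dump(list(a),open("cmd.json","w")); return a
E
python3 - <<'E'
from h import *
s=get_state(); Rm=R.from_rotvec([-3.093,-.5402,0]).as_matrix()
json.dump([220,-612,240,float(np.arctan2(Rm[1,0],Rm[0,0]))],open("cmd.json","w"))
a=load();print(a,rel(a,[615,-39,170,np.radians(-3)]))
E
```

```text
[ 2.20000000e+02 -6.12000000e+02  2.40000000e+02  3.45816564e-01] (array([ 565.8, -405.2,   70. ]), np.float64(0.3982))
```

send_rows --xyz '[[14,-10,0],[42,-30,0],[72,-51,0],[102,-73,0],[132,-95,0],[162,-116,0],[192,-138,0],[222,-159,0],[252,-181,0],[282,-202,0]]' --dr '[[0,0,0],[0,0,0],[0,0,0],[0,0,0],[0,0,0],[0,0,0],[0,0,0],[0,0,0],[0,0,0],[0,0,0]]' --jaw 50 --grip_force 5

```text
time: 1.03
position: [0.4177, -0.3241, 0.2396]
tool_rot: [3.094, 0.54, -0.0]
ft_force: [0.5, -0.5, -0.6]
grip_width: 0.578
grip_force: 0.0
```

send_rows --xyz '[[30,-21,8],[60,-43,16],[90,-64,24],[120,-86,32],[150,-107,40],[180,-129,48],[210,-150,56],[240,-172,64],[268,-192,70],[284,-203,70]]' --dr '[[0,0,0.04],[0,0,0.08],[0,0,0.12],[0,0,0.16],[0,0,0.2],[0,0,0.24],[0,0,0.28],[0,0,0.32],[0,0,0.36],[0,0,0.398]]'

```text
time: 1.87
position: [0.6161, -0.0336, 0.1678]
tool_rot: [-3.138, 0.078, 0.003]
ft_force: [-0.0, 0.8, 0.1]
grip_width: 0.578
grip_force: 0.0
```

```bash
python3 - <<'E'
from h import *
commit([282,-202,0],0);print(commit([284,-203,70],.398))
im=get_image("top")[:,:,::-1];im2=get_image("side")[:,:,::-1]
s=get_state();print(s["time"],s["position"],R.from_rotvec(s["tool_rot"]).as_matrix().round(3).tolist(),s["ft_force"],s["grip_width"],s["joint_positions"].round(2))
cv2.imwrite("pics/s1.png",cv2.resize(im2[100:240,190:360],(728,600),interpolation=cv2.INTER_CUBIC))
E
```

```text
[ 6.15211392e+02 -3.91222160e+01  1.70000000e+02 -5.21834360e-02]
1.9667 [ 0.61658943 -0.03306386  0.16886982] [[0.999, -0.046, -0.0], [-0.046, -0.999, 0.003], [-0.0, -0.003, -1.0]] [0.50732329 0.74357255 0.49961939] 0.5752250248526166 [ 0.43  0.34 -0.51  1.61  0.17  1.24 -1.73]
```

send_rows --xyz '[[0,0,6],[0,0,12],[0,0,18],[0,0,24],[0,0,30],[0,0,35],[0,0,40],[0,0,40],[0,0,40],[0,0,40]]' --dr '[[0,0,0],[0,0,0],[0,0,0],[0,0,0],[0,0,0],[0,0,0],[0,0,0],[0,0,0],[0,0,0],[0,0,0]]'

```text
time: 2.8
position: [0.6157, -0.0386, 0.1298]
tool_rot: [3.14, -0.082, 0.001]
ft_force: [-1.1, 0.5, -0.1]
grip_width: 0.572
grip_force: 0.0
```

```bash
python3 - <<'E'
from h import *
print(commit([0,0,40],0))
im2=get_image("side")[:,:,::-1]
for i in range(3):
    s=get_state();print(s["position"],R.from_rotvec(s["tool_rot"]).as_matrix()[:2,0].round(3)); get_image("top")
im=get_image("top")[:,:,::-1]
cv2.imwrite("pics/s2.png",np.hstack([cv2.resize(im2[130:230,210:310],(400,400),interpolation=cv2.INTER_CUBIC),cv2.resize(im[110:210,225:325],(400,400),interpolation=cv2.INTER_CUBIC)]))
print(proj("side",[s["position"]]),proj("top",[s["position"]]))
E
```

```text
[ 6.15211392e+02 -3.91222160e+01  1.30000000e+02 -5.21834360e-02]
[ 0.61581478 -0.03860199  0.12993209] [ 0.999 -0.052]
[ 0.61583192 -0.03858688  0.12998159] [ 0.999 -0.052]
[ 0.61581275 -0.03862687  0.12995318] [ 0.999 -0.052]
[[235.03100528 156.87906254]] [[272.4993559  153.31380035]]
```

View pics/s2.png

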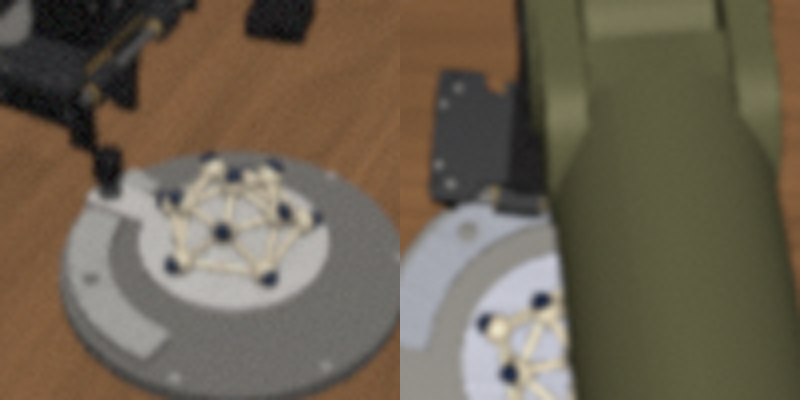

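The side view (left) shows the gripper above the knob at (107,165), and the top view is mostly blocked by the arm. The TCP has settled on its command, so I'll descend and close lightly.

send_rows --xyz '[[0,0,7],[0,0,14],[0,0,21],[0,0,28],[0,0,35],[0,0,41],[0,0,47],[0,0,52],[0,0,54],[0,0,54]]' --dr '[[0,0,0],[0,0,0],[0,0,0],[0,0,0],[0,0,0],[0,0,0],[0,0,0],[0,0,0],[0,0,0],[0,0,0]]'

```text
time: 3.88
position: [0.6151, -0.0386, 0.0748]
tool_rot: [-3.14, 0.082, 0.002]
ft_force: [0.3, -0.4, -0.4]
grip_width: 0.573
grip_force: 0.0
```

send_rows --xyz '[[0,0,0],[0,0,0],[0,0,0],[0,0,0],[0,0,0],[0,0,0],[0,0,0],[0,0,0],[0,0,0],[0,0,0]]' --dr '[[0,0,0],[0,0,0],[0,0,0],[0,0,0],[0,0,0],[0,0,0],[0,0,0],[0,0,0],[0,0,0],[0,0,0]]' --jaw 15 --grip_force 5

```text
time: 4.72
position: [0.6158, -0.039, 0.0758]
tool_rot: [3.14, -0.082, 0.001]
ft_force: [0.7, -2.3, 2.0]
grip_width: 0.295
grip_force: 5.0
```

```bash
python3 - <<'E'
from h import *
print(commit([0,0,54],0))
im2=get_image("side")[:,:,::-1]
s=get_state();print(s["position"],s["ft_force"],s["torque"],s["grip_width"]*87,s["grip_force"])
cv2.imwrite("pics/s3.png",cv2.resize(im2[130:230,210:310],(600,600),interpolation=cv2.INTER_CUBIC))
E
```

```text
[ 6.15211392e+02 -3.91222160e+01  7.60000000e+01 -5.21834360e-02]
[ 0.61581412 -0.0390629   0.07585272] [ 0.58174474 -1.2982746   2.49937448] [-0.30692687 -0.15104724 -0.02677801] 25.83829605378126 5.000017351012502
```

send_rows --xyz '[[0,0,0],[0,0,0],[0,0,0],[0,0,-2],[0,0,-4],[0,0,-6],[0,0,-8],[0,0,-10],[0,0,-12],[0,0,-13]]' --dr '[[0,0,0],[0,0,0],[0,0,0],[0,0,0],[0,0,0],[0,0,0],[0,0,0],[0,0,0],[0,0,0],[0,0,0]]' --jaw 15 --grip_force 25

```text
time: 5.6
position: [0.6157, -0.0385, 0.0873]
tool_rot: [-3.14, 0.081, -0.001]
ft_force: [5.9, -1.4, -7.8]
grip_width: 0.292
grip_force: 25.0
```

```bash
python3 - <<'E'
from h import *
print(commit([0,0,-13],0))
im2=get_image("side")[:,:,::-1]
s=get_state();print(s["time"],s["position"],s["ft_force"],s["torque"],s["grip_width"]*87,s["grip_force"])
cv2.imwrite("pics/s4.png",cv2.resize(im2[130:230,210:310],(600,600),interpolation=cv2.INTER_CUBIC))
# rotation plan: axis & 18 deg arc from here
c=np.array([501.5,-33.0]);a=load();r=a[:2]-c;print(np.hypot(*r),np.degrees(np.arctan2(r[1],r[0])))
for d in np.linspace(2,20,10):
    t=np.radians(d);M=np.array([[np.cos(t),-np.sin(t)],[np.sin(t),np.cos(t)]])
    print(*rel(a,[*(c+M@r),a[2],a[3]+t]))
E
```

```text
[ 6.15211392e+02 -3.91222160e+01  8.90000000e+01 -5.21834360e-02]
5.65 [ 0.61572852 -0.03852592  0.08736786] [ 6.1901396  -1.31666616 -8.12873258] [-0.29095298 -1.21923493  0.04808817] 24.679948309783377 24.998856526217423
113.87608295706175 -3.081826565405748
[-0.1 -4.   0. ] -0.0349
[-0.3 -7.9  0. ] -0.0698
[ -0.6 -11.9   0. ] -0.1047
[ -1.1 -15.9   0. ] -0.1396
[ -1.7 -19.8   0. ] -0.1745
[ -2.5 -23.7   0. ] -0.2094
[ -3.3 -27.6   0. ] -0.2443
[ -4.4 -31.4   0. ] -0.2793
[ -5.5 -35.2   0. ] -0.3142
[ -6.8 -39.    0. ] -0.3491
```

View pics/s4.png

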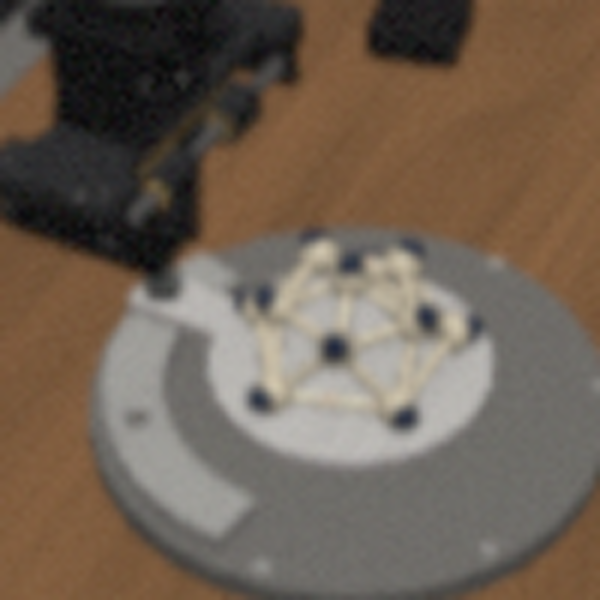

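The knob is up (side crop: neck visible under the head at (160,280)), and the upward pull reads 8 N against the spring. Now I'll turn 20° along the arc.

send_rows --xyz '[[0.5,-2,0],[0.6,-5,0],[0.5,-9,0],[0.2,-13.5,0],[-0.3,-18,0],[-1.1,-22.6,0],[-2,-27,0],[-3.1,-31.4,0],[-4.5,-36,0],[-5.8,-39,0]]' --dr '[[0,0,-0.0175],[0,0,-0.044],[0,0,-0.079],[0,0,-0.119],[0,0,-0.159],[0,0,-0.2],[0,0,-0.239],[0,0,-0.279],[0,0,-0.321],[0,0,-0.349]]'

```text
time: 6.48
position: [0.6106, 0.0013, 0.0872]
tool_rot: [-3.106, -0.47, 0.004]
ft_force: [2.7, -2.1, -7.3]
grip_width: 0.289
grip_force: 25.0
```

```bash
python3 - <<'E'
from h import *
print(commit([-5.8,-39,0],-.349))
im2=get_image("side")[:,:,::-1]
s=get_state();print(s["time"],s["position"],s["ft_force"],s["torque"],s["grip_width"]*87,s["grip_force"])
c=np.array([501.5,-33.0]);a=load();r=s["position"][:2]*1e3-c;print(np.hypot(*r),np.degrees(np.arctan2(r[1],r[0])))
for d in np.linspace(1,10,10):
    t=np.radians(d);M=np.array([[np.cos(t),-np.sin(t)],[np.sin(t),np.cos(t)]]);r=a[:2]-c
    print(*rel(a,[*(c+M@r),a[2],a[3]+t]))
E
```

```text
[6.11453518e+02 1.27221957e-01 8.90000000e+01 2.96816564e-01]
6.5333 [0.61044137 0.00205144 0.08731328] [ 2.49394911 -0.55747097 -7.66716879] [-0.29573485 -0.57802358  0.20662392] 25.28556976588434 24.999850949971005
114.44136190964527 17.83536575895764
[-0. -2.  0.] -0.0175
[-0.1 -4.   0. ] -0.0349
[-0.1 -6.   0. ] -0.0524
[-0.2 -8.   0. ] -0.0698
[ -0.4 -10.    0. ] -0.0873
[ -0.6 -12.    0. ] -0.1047
[ -0.8 -14.    0. ] -0.1222
[ -1.1 -16.    0. ] -0.1396
[ -1.3 -18.    0. ] -0.1571
[ -1.7 -19.9   0. ] -0.1745
```

send_rows --xyz '[[0,-2,0],[-0.1,-5,0],[-0.3,-8,0],[-0.6,-12,0],[-1.1,-16,0],[-1.7,-20,0],[-2.5,-24,0],[-3.1,-26.5,0],[-3.4,-27.6,0],[-3.4,-27.6,0]]' --dr '[[0,0,-0.0175],[0,0,-0.044],[0,0,-0.07],[0,0,-0.105],[0,0,-0.14],[0,0,-0.1755],[0,0,-0.211],[0,0,-0.234],[0,0,-0.244],[0,0,-0.244]]'

```text
time: 7.37
position: [0.5993, 0.0262, 0.0881]
tool_rot: [-3.027, -0.84, 0.003]
ft_force: [0.0, -1.3, -7.9]
grip_width: 0.289
grip_force: 25.0
```

send_rows --xyz '[[0,0,0],[0,0,0],[0,0,0],[0,0,0],[0,0,0],[0,0,0],[0,0,0],[0,0,0],[0,0,0],[0,0,0]]' --dr '[[0,0,0],[0,0,0],[0,0,0],[0,0,0],[0,0,0],[0,0,0],[0,0,0],[0,0,0],[0,0,0],[0,0,0]]' --jaw 36

```text
time: 8.2
position: [0.6004, 0.026, 0.0885]
tool_rot: [3.027, 0.839, -0.0]
ft_force: [-0.5, 0.2, 0.1]
grip_width: 0.414
grip_force: 0.0
```

```bash
python3 - <<'E'
from h import *
print(commit([-3.4,-27.6,0],-.244))
im2=get_image("side")[:,:,::-1];im=get_image("top")[:,:,::-1]
s=get_state();print(s["time"],s["position"],s["ft_force"],s["torque"],s["grip_width"]*87,s["grip_force"])
c=np.array([501.5,-33.0]);r=s["position"][:2]*1e3-c;print(np.hypot(*r),np.degrees(np.arctan2(r[1],r[0])))
cv2.imwrite("pics/s5.png",np.hstack([cv2.resize(im2[130:230,210:310],(400,400),interpolation=cv2.INTER_CUBIC),cv2.resize(im[145:245,225:325],(400,400),interpolation=cv2.INTER_CUBIC)]))
E
```

```text
[6.00129814e+02 2.55259173e+01 8.90000000e+01 5.40816564e-01]
8.3 [0.600405   0.02595789 0.08847814] [-0.69069316  0.03313327  0.42222026] [-0.00019949 -0.03418073 -0.0169287 ] 36.14574088317197 0.0
115.14439069774343 30.799434392054565
```

View pics/s5.png

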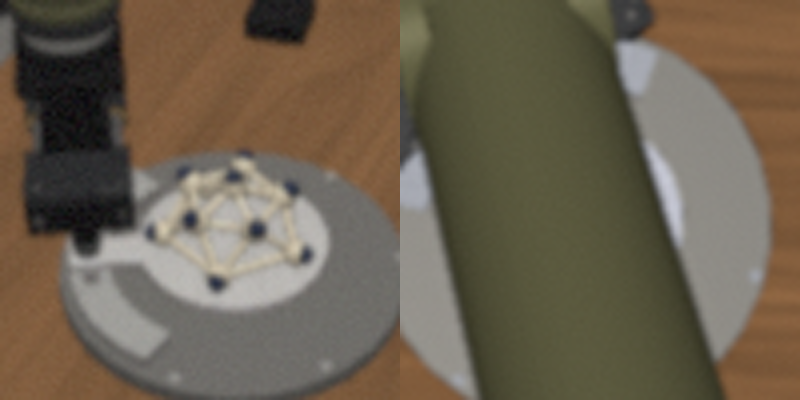

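The side view shows the knob released at (88,240), with the next hole at (92,277) still ahead. I'll lower the open jaws a bit, bring the trailing finger to the knob, and push.

send_rows --xyz '[[0,0,3],[0,0,7],[0,-2,7],[-0.1,-4,7],[-0.2,-6,7],[-0.3,-8,7],[-0.4,-10,7],[-0.6,-12,7],[-0.9,-14,7],[-0.9,-14,7]]' --dr '[[0,0,0],[0,0,0],[0,0,-0.0175],[0,0,-0.035],[0,0,-0.052],[0,0,-0.07],[0,0,-0.087],[0,0,-0.105],[0,0,-0.122],[0,0,-0.122]]'

```text
time: 9.13
position: [0.5922, 0.0375, 0.0815]
tool_rot: [2.97, 1.024, -0.0]
ft_force: [1.4, -2.9, -2.9]
grip_width: 0.411
grip_force: 1.5
```

```bash
cat > st.py <<'E'
from h import *
import sys
v=[float(x) for x in sys.argv[1:]]
a=commit(v[:3],v[3]); s=get_state(); c=np.array([501.5,-33.0]); r=s["position"][:2]*1e3-c;q=a[:2]-c
u=np.arctan2(q[1],q[0]); t=np.array([-np.sin(u),np.cos(u)])
print(s["time"],"tang force on tool",s["ft_force"][:2]@t,"ft",s["ft_force"].round(1),"meas r,ang",np.hypot(*r).round(1),np.degrees(np.arctan2(r[1],r[0])).round(2),"cmd",np.hypot(*q).round(1),np.degrees(u).round(2),a[2])
E
python3 st.py -.9 -14 7 -.122
```

```text
9.1333 tang force on tool -3.156977796994947 ft [ 1.4 -2.9 -2.9] meas r,ang 114.9 37.87 cmd 114.6 37.7 82.0
```

send_rows --xyz '[[0,-0.2,0],[0,-0.5,0],[0,-0.7,0],[0,-1,0],[0,-1.2,0],[0,-1.5,0],[0,-1.7,0],[0,-2,0],[0,-2,0],[0,-2,0]]' --dr '[[0,0,-0.002],[0,0,-0.004],[0,0,-0.006],[0,0,-0.009],[0,0,-0.011],[0,0,-0.013],[0,0,-0.015],[0,0,-0.0175],[0,0,-0.0175],[0,0,-0.0175]]'

```text
time: 9.97
position: [0.5909, 0.0396, 0.0815]
tool_rot: [-2.961, -1.049, 0.001]
ft_force: [-0.3, -1.5, -0.8]
grip_width: 0.416
grip_force: 1.1
```

```bash
python3 st.py 0 -2 0 -.0175
```

```text
9.9667 tang force on tool -0.9665770876463526 ft [-0.3 -1.5 -0.8] meas r,ang 115.1 39.09 cmd 114.6 38.7 82.0
```

send_rows --xyz '[[0,-0.2,0],[0,-0.4,0],[0,-0.6,0],[0,-0.8,0],[0,-1,0],[0,-1.2,0],[0,-1.4,0],[0,-1.5,0],[0,-1.5,0],[0,-1.5,0]]' --dr '[[0,0,-0.002],[0,0,-0.004],[0,0,-0.006],[0,0,-0.008],[0,0,-0.009],[0,0,-0.011],[0,0,-0.012],[0,0,-0.013],[0,0,-0.013],[0,0,-0.013]]'

```text
time: 10.8
position: [0.5903, 0.0414, 0.0818]
tool_rot: [-2.953, -1.068, -0.001]
ft_force: [0.0, 0.3, 0.5]
grip_width: 0.417
grip_force: 0.0
```

```bash
python3 st.py 0 -1.5 0 -.013
```

```text
10.8 tang force on tool 0.2410319318423936 ft [0.  0.3 0.5] meas r,ang 115.8 39.96 cmd 114.6 39.45 82.0
```

send_rows --xyz '[[0,-0.2,0],[0,-0.4,0],[0,-0.6,0],[0,-0.8,0],[0,-1,0],[0,-1,0],[0,-1,0],[0,-1,0],[0,-1,0],[0,-1,0]]' --dr '[[0,0,-0.002],[0,0,-0.004],[0,0,-0.006],[0,0,-0.008],[0,0,-0.009],[0,0,-0.009],[0,0,-0.009],[0,0,-0.009],[0,0,-0.009],[0,0,-0.009]]'

```text
time: 11.63
position: [0.5897, 0.041, 0.0815]
tool_rot: [2.95, 1.081, -0.0]
ft_force: [-0.1, -0.3, 0.6]
grip_width: 0.41
grip_force: 0.0
```

```bash
python3 st.py 0 -1 0 -.009
```

```text
11.6333 tang force on tool -0.16561967906293776 ft [-0.1 -0.3  0.6] meas r,ang 115.1 40.01 cmd 114.6 39.95 82.0
```

send_rows --xyz '[[0,-0.2,0],[0,-0.4,0],[0,-0.6,0],[0,-0.8,0],[0,-1,0],[0,-1,0],[0,-1,0],[0,-1,0],[0,-1,0],[0,-1,0]]' --dr '[[0,0,-0.002],[0,0,-0.004],[0,0,-0.006],[0,0,-0.008],[0,0,-0.009],[0,0,-0.009],[0,0,-0.009],[0,0,-0.009],[0,0,-0.009],[0,0,-0.009]]'

```text
time: 12.47
position: [0.589, 0.0418, 0.0815]
tool_rot: [2.945, 1.094, -0.0]
ft_force: [0.3, -0.0, -0.2]
grip_width: 0.414
grip_force: 0.0
```

```bash
python3 st.py 0 -1 0 -.009
```

```text
12.4667 tang force on tool -0.20874734297648223 ft [ 0.3 -0.  -0.2] meas r,ang 115.1 40.52 cmd 114.6 40.45 82.0
```

```bash
python3 - <<'E'
from h import *
im2=get_image("side")[:,:,::-1]
cv2.imwrite("pics/s6.png",cv2.resize(im2[165:225,205:285],(800,600),interpolation=cv2.INTER_CUBIC))
E
```

```text
(no output)
```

View pics/s6.png

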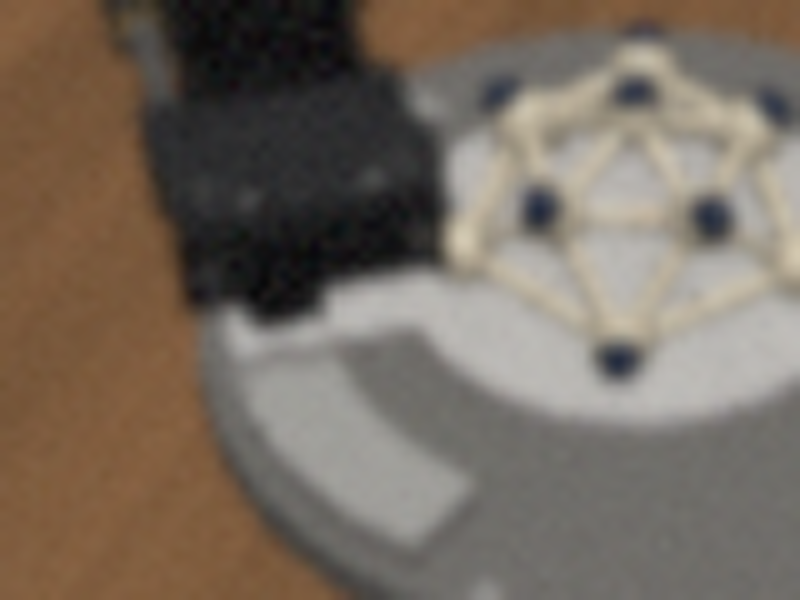

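The arm now covers the hole, but the knob's height is hidden by the gripper body. I'll keep stepping gently until the force rises.

send_rows --xyz '[[0,-0.2,0],[0,-0.4,0],[0,-0.6,0],[0,-0.8,0],[0,-1,0],[0,-1,0],[0,-1,0],[0,-1,0],[0,-1,0],[0,-1,0]]' --dr '[[0,0,-0.002],[0,0,-0.004],[0,0,-0.006],[0,0,-0.008],[0,0,-0.009],[0,0,-0.009],[0,0,-0.009],[0,0,-0.009],[0,0,-0.009],[0,0,-0.009]]'

```text
time: 13.35
position: [0.5884, 0.0425, 0.0815]
tool_rot: [2.94, 1.107, -0.0]
ft_force: [0.8, 0.5, 0.6]
grip_width: 0.416
grip_force: 0.0
```

```bash
python3 st.py 0 -1 0 -.009
```

```text
13.35 tang force on tool -0.16527417968349759 ft [0.8 0.5 0.6] meas r,ang 115.1 40.99 cmd 114.6 40.95 82.0
```

send_rows --xyz '[[0,-0.2,0],[0,-0.4,0],[0,-0.6,0],[0,-0.8,0],[0,-1,0],[0,-1,0],[0,-1,0],[0,-1,0],[0,-1,0],[0,-1,0]]' --dr '[[0,0,-0.002],[0,0,-0.004],[0,0,-0.006],[0,0,-0.008],[0,0,-0.009],[0,0,-0.009],[0,0,-0.009],[0,0,-0.009],[0,0,-0.009],[0,0,-0.009]]'

```text
time: 14.18
position: [0.5877, 0.0432, 0.0815]
tool_rot: [2.935, 1.12, -0.0]
ft_force: [-0.5, -0.8, 0.1]
grip_width: 0.415
grip_force: 0.3
```

```bash
python3 st.py 0 -1 0 -.009
```

```text
14.1833 tang force on tool -0.26199585067059683 ft [-0.5 -0.8  0.1] meas r,ang 115.1 41.49 cmd 114.6 41.45 82.0
```

Contact again (pad force 0.3 N). A further small push will tell whether the pin is in.

send_rows --xyz '[[0,-0.2,0],[0,-0.4,0],[0,-0.6,0],[0,-0.8,0],[0,-1,0],[0,-1,0],[0,-1,0],[0,-1,0],[0,-1,0],[0,-1,0]]' --dr '[[0,0,-0.002],[0,0,-0.004],[0,0,-0.006],[0,0,-0.008],[0,0,-0.009],[0,0,-0.009],[0,0,-0.009],[0,0,-0.009],[0,0,-0.009],[0,0,-0.009]]'

```text
time: 15.02
position: [0.587, 0.0441, 0.0815]
tool_rot: [2.93, 1.134, -0.0]
ft_force: [-0.0, 0.3, 1.1]
grip_width: 0.408
grip_force: 0.1
```

```bash
python3 st.py 0 -1 0 -.009
```

```text
15.0167 tang force on tool 0.21642547948835145 ft [-0.   0.3  1.1] meas r,ang 115.1 42.06 cmd 114.6 41.95 82.0
```

send_rows --xyz '[[0,-0.2,0],[0,-0.4,0],[0,-0.6,0],[0,-0.8,0],[0,-1,0],[0,-1,0],[0,-1,0],[0,-1,0],[0,-1,0],[0,-1,0]]' --dr '[[0,0,-0.002],[0,0,-0.004],[0,0,-0.006],[0,0,-0.008],[0,0,-0.009],[0,0,-0.009],[0,0,-0.009],[0,0,-0.009],[0,0,-0.009],[0,0,-0.009]]'

```text
time: 15.85
position: [0.5863, 0.0448, 0.0815]
tool_rot: [2.925, 1.147, -0.0]
ft_force: [-0.1, -0.3, -0.7]
grip_width: 0.414
grip_force: 0.2
```

```bash
python3 st.py 0 -1 0 -.009
```

```text
15.85 tang force on tool -0.12470325891000765 ft [-0.1 -0.3 -0.7] meas r,ang 115.1 42.54 cmd 114.6 42.45 82.0
```

send_rows --xyz '[[0,-0.2,0],[0,-0.4,0],[0,-0.6,0],[0,-0.8,0],[0,-1,0],[0,-1,0],[0,-1,0],[0,-1,0],[0,-1,0],[0,-1,0]]' --dr '[[0,0,-0.002],[0,0,-0.004],[0,0,-0.006],[0,0,-0.008],[0,0,-0.009],[0,0,-0.009],[0,0,-0.009],[0,0,-0.009],[0,0,-0.009],[0,0,-0.009]]'

```text
time: 16.68
position: [0.5856, 0.0455, 0.0815]
tool_rot: [2.92, 1.16, -0.0]
ft_force: [0.9, -1.2, 0.8]
grip_width: 0.417
grip_force: 0.2
```

```bash
python3 st.py 0 -1 0 -.009
```

```text
16.6833 tang force on tool -1.504846599843638 ft [ 0.9 -1.2  0.8] meas r,ang 115.1 43.03 cmd 114.6 42.95 82.0
```

send_rows --xyz '[[0,-0.2,0],[0,-0.4,0],[0,-0.6,0],[0,-0.8,0],[0,-1,0],[0,-1,0],[0,-1,0],[0,-1,0],[0,-1,0],[0,-1,0]]' --dr '[[0,0,-0.002],[0,0,-0.004],[0,0,-0.006],[0,0,-0.008],[0,0,-0.009],[0,0,-0.009],[0,0,-0.009],[0,0,-0.009],[0,0,-0.009],[0,0,-0.009]]'

```text
time: 17.52
position: [0.5852, 0.0458, 0.0816]
tool_rot: [2.914, 1.172, 0.0]
ft_force: [1.7, -3.3, -0.4]
grip_width: 0.414
grip_force: 1.7
```

```bash
python3 st.py 0 -1 0 -.009; python3 -c "
from h import *
s=get_state();print(s['grip_force'],s['ft_force'],s['torque'],s['joint_torque'].round(2))"
```

```text
17.5167 tang force on tool -3.5991418783791724 ft [ 1.7 -3.3 -0.4] meas r,ang 115.0 43.28 cmd 114.6 43.45 82.0
1.6638190671801567 [ 1.73154259 -3.31740095 -0.43835049] [-0.59168465 -0.45787118  0.02849868] [-1.650e+00 -4.243e+01 -9.010e+00 -2.615e+01 -1.030e+00  3.200e-01
  1.000e-02]
```

send_rows --xyz '[[0,-0.2,0],[0,-0.4,0],[0,-0.6,0],[0,-0.8,0],[0,-0.8,0],[0,-0.8,0],[0,-0.8,0],[0,-0.8,0],[0,-0.8,0],[0,-0.8,0]]' --dr '[[0,0,0],[0,0,0],[0,0,0],[0,0,0],[0,0,0],[0,0,0],[0,0,0],[0,0,0],[0,0,0],[0,0,0]]'

```text
time: 18.35
position: [0.585, 0.0461, 0.0816]
tool_rot: [2.914, 1.172, 0.001]
ft_force: [3.8, -3.7, -0.9]
grip_width: 0.415
grip_force: 2.7
```

```bash
python3 st.py 0 -0.8 0 0
```

```text
18.35 tang force on tool -5.257340364393731 ft [ 3.8 -3.7 -0.9] meas r,ang 115.0 43.43 cmd 114.6 43.85 82.0
```

The push stops dead: force climbs while the motion stalls at about 43.5° from home, right where the hole was seen. I'll back off to centre the jaws, rise, and check by camera.

send_rows --xyz '[[0,2,0],[0,4,0],[0,5.5,0],[0,5.5,0],[0,5.5,-6],[0,5.5,-16],[0,5.5,-30],[0,5.5,-50],[0,5.5,-70],[0,5.5,-90]]' --dr '[[0,0,0],[0,0,0],[0,0,0],[0,0,0],[0,0,0],[0,0,0],[0,0,0],[0,0,0],[0,0,0],[0,0,0]]' --jaw 44

```text
time: 19.18
position: [0.5885, 0.0433, 0.1741]
tool_rot: [2.914, 1.173, 0.002]
ft_force: [-0.4, -0.7, -0.0]
grip_width: 0.507
grip_force: 0.0
```

send_rows --xyz '[[0,0,-15],[0,15,-30],[0,45,-40],[0,75,-45],[0,105,-50],[0,135,-50],[0,165,-50],[0,190,-50],[0,205,-50],[0,210,-50]]' --dr '[[0,0,0],[0,0,0],[0,0,0],[0,0,0],[0,0,0],[0,0,0],[0,0,0],[0,0,0],[0,0,0],[0,0,0]]'

```text
time: 20.02
position: [0.7349, -0.1119, 0.2223]
tool_rot: [2.915, 1.167, 0.002]
ft_force: [-0.7, -1.0, -0.2]
grip_width: 0.506
grip_force: 0.0
```

```bash
python3 - <<'E'
from h import *
commit([0,5.5,-90],0);print(commit([0,210,-50],0))
s=get_state();print(s["time"],s["position"],s["ft_force"].round(1))
im2=get_image("side")[:,:,::-1];im=get_image("top")[:,:,::-1]
c=np.array([.5015,-.033]); u=np.radians(40.2)
for z in (.063,.084,.073,.094): print(z,[(proj("side",[[*(c+.115*np.array([np.cos(w),np.sin(w)])),z]])[0]-[205,140])*5 for w in (np.radians(39.4),u)])
cv2.imwrite("pics/s7.png",np.hstack([cv2.resize(im2[140:260,205:285],(400,600),interpolation=cv2.INTER_CUBIC),cv2.resize(im[140:260,215:295],(400,600),interpolation=cv2.INTER_CUBIC)]))
E
```

```text
[ 733.41016822 -109.03883055  222.            0.76531656]
20.0167 [ 0.73493788 -0.11189565  0.22234316] [-0.7 -1.  -0.2]
0.063 [array([131.31315748, 253.98584591]), array([131.79235634, 255.74139465])]
0.084 [array([128.90523044, 228.8500337 ]), array([129.38835367, 230.60277337])]
0.073 [array([130.17455838, 242.10026438]), array([130.65562128, 243.85457256])]
0.094 [array([127.73565368, 216.64108337]), array([128.22065877, 218.39220464])]
```

View pics/s7.png

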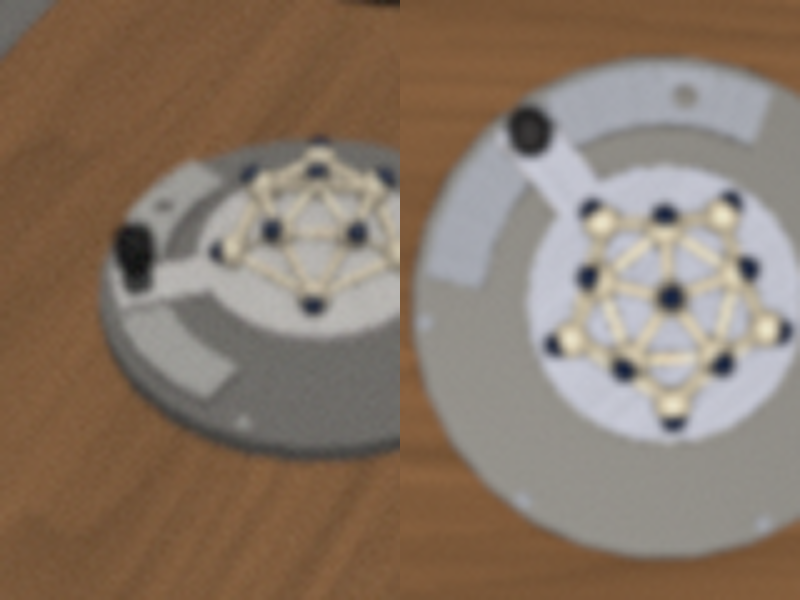

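In the top view only the home hole (685,95) is uncovered, and the arm sits over the next one. The side view shows the knob head at (133,245) but leaves its height ambiguous. I'll compare the knob's dark extent with the projection, using the home picture as reference.

```bash
python3 - <<'E'
from h import *
c=np.array([.5015,-.033])
def pred(deg,dz):
    u=np.radians(deg);k=c+.115*np.array([np.cos(u),np.sin(u)]);t=np.linspace(0,6.28,73)
    hp=lambda r,z:proj("side",np.c_[k[0]+r*np.cos(t),k[1]+r*np.sin(t),np.full(73,z)])
    return hp(.0115,.086+dz)[:,1].min(), hp(.013,.063+dz)[:,1].max(), hp(.0105,.053)[:,1].max(), hp(.013,.074+dz)[:,0].mean()
def meas(im,x0,x1,y0,y1):
    g=cv2.cvtColor(im,cv2.COLOR_BGR2GRAY)[y0:y1,x0:x1].astype(float)
    m=g<60; ys,xs=np.nonzero(m); col=int(round(np.median(xs))); print("cols",x0+xs.min(),x0+xs.max(),"rows",y0+ys.min(),y0+ys.max())
    print(y0,g[:,col-1:col+2].mean(1).round().astype(int).tolist()); print([int(r.sum()) for r in m])
old=cv2.imread("pics/side0.png"); old=cv2.resize(old,(512,384),interpolation=cv2.INTER_AREA)
new=get_image("side")[:,:,::-1].copy()
print("home",[np.round(pred(-3.1,d),1) for d in (0,.01)]); meas(old,228,246,160,185)
for a in(39.4,40.5): print("next",[np.round(pred(a,d),1) for d in (0,.01)])
meas(new,222,242,178,204)
E
```

```text
home [array([165.3, 175.7, 177.6, 236. ]), array([162.9, 173.4, 177.6, 235.8])]
cols 233 240 rows 167 177
160 [95, 93, 91, 92, 92, 82, 63, 40, 28, 31, 32, 27, 19, 22, 25, 32, 44, 57, 74, 107, 140, 147, 140, 141, 148]
[0, 0, 0, 0, 0, 0, 0, 6, 7, 7, 8, 8, 7, 7, 6, 5, 4, 3, 0, 0, 0, 0, 0, 0, 0]
next [array([182.7, 193.8, 195.5, 231. ]), array([180.3, 191.4, 195.5, 230.7])]
next [array([183.2, 194.2, 196. , 231.1]), array([180.7, 191.9, 196. , 230.9])]
cols 228 234 rows 185 196
178 [94, 97, 107, 123, 130, 127, 100, 56, 35, 32, 32, 31, 25, 24, 20, 26, 30, 46, 61, 76, 110, 148, 154, 140, 139, 148]
[0, 0, 0, 0, 0, 0, 0, 4, 6, 7, 7, 7, 7, 6, 6, 5, 4, 4, 3, 0, 0, 0, 0, 0, 0, 0]
```

The knob's dark extent is 12.7 px. The projection gives 12.8 px with the pin in and about 15.2 px with it out, so the pin is down. The gripper is well clear of everything.

```bash
python3 -c "
from bench import *
print(get_state()['qd'].round(3)); print(close_job())"
```

```text
[-0.012 -0.018 -0.017  0.026 -0.004 -0.003  0.   ]
the job is handed in; nothing more can be done
None
```

The job is handed in (no verdict came back): the camera check puts the pin down in the next hole, about 43° counter-clockwise of home, the knob is released and the gripper is clear.

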